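Turn the tuner board copper side up on the shelf step

TASK

The green tuner board lies component side up on the low front ledge of the white-tiled shelf. With the fingertips, push it against the step until it tips up on its far edge and turns over, so that it ends lying flat on the upper deck, bare copper side up. Do not pick it up - the edge at the step stays down while it turns - and do not disturb the other parts on the shelf.

Things in the scene. Friction and masses are not known exactly. Their poses are not given: they have to be found in the camera images.
- shelf: Fixed white-tiled low shelf, 660 mm wide (its y), on the desk. Origin on the desk surface right below the middle of the step's upright face; x points away from the robot, across the step; y along the step; z up. Front ledge: x -78 mm (open front) to 0, its top 45 mm above the desk. Step face at x = 0, 12 mm high. Upper deck: x 0 to 200 mm, its top 57 mm above the desk.
- step_edge (a point): Middle of the step's top edge, blue-lined: above the shelf's origin, 57 mm above the desk. The board turns over about here. (Elsewhere on the deck, at shelf x 85 to 185 mm, y -330 to -140 mm, stands a fixed rack of clear parts bins, 120 mm high; one top bin is tipped forward around a black ferrite rod and juts out some 30 mm more.)
- board: Loose flat rigid circuit board, 100 (its x) x 80 (y) x 5 mm, about 90 g. Green with flat parts on its +z face, bare copper on -z. Origin at its centre, mid-thickness; at the start z is up and x points to the step. It starts flat on the ledge, 5 to 20 mm short of the step.
- board_far_edge (a point): Middle of the board's far edge (its +x end, 50 mm from the centre, mid-thickness), the edge that meets the step.
- board_near_edge (a point): Middle of the board's near edge (its -x end, 50 mm from the centre, mid-thickness). It juts 27 to 42 mm out over the ledge's open front (22 mm once the board is against the step); below it is only the desk, 45 mm down, so fingertips can reach under it.
- copper_bar: Bystander: copper grounding bar 25 x 160 x 12 mm lying on the deck beyond the landing place. Origin at the centre of its underside.
- mica_capacitor: Bystander: brown mica capacitor, block 42 x 42 x 34 mm with two brass studs 10 mm high, standing on the deck. Origin at the centre of its underside.
- crystal_holder: Bystander: silver crystal holder 18 x 34 x 28 mm standing on the deck. Origin at the centre of its underside.
- toroid: Bystander: yellow ring core, 42 mm across, 14 mm high, lying on the deck. Origin at the centre of its underside.
- spanner: Bystander: steel spanner 150 mm long lying along the ledge, to the left of the board as the robot sees it. Origin at the middle of its length, on its underside.
- screw_jar: Bystander: small closed jar, 40 mm across, 55 mm high, standing on the ledge to the right of the board. Origin at the centre of its underside.
Things that resemble listed ones, but are neither listed nor needed, are in the scene too. There is more than one size of the board; the one meant has the size given above.

How it is judged:
On the way:
1. the board is tipped up by more than 45 degrees while its far edge is down in the corner of the step (angle between board's own z axis and vertical between 0.79 and 2 rad and x of board_far_edge in the frame of shelf between -0.02 and 0.012 m and height (world z) of board_far_edge below 0.062 m), for 0.05 s.
At the end, for the whole second after the job is handed in: The board lies at rest on the upper deck, copper side up, flat within about 6 degrees, its centre 15 to 140 mm beyond the step and 56 to 63 mm above the desk (angle between board's own z axis and vertical above 3.04 rad and x of board in the frame of shelf between 0.015 and 0.14 m and height (world z) of board between 0.056 and 0.063 m and linear speed of board below 0.02 m/s and angular speed of board below 0.1 rad/s); the robot touches nothing.
It fails at once if the board is picked up: its far edge rises more than 30 mm above the ledge (height (world z) of board_far_edge above 0.075 m).
It fails at once if another part on the shelf is moved by more than 15 mm (distance of any of copper_bar, mica_capacitor, crystal_holder, toroid, spanner, screw_jar from where it was at the start of the episode above 0.015 m).
It also fails if it takes over 35 s, if anything falls off the work surface, if the arm or the gripper's body presses on something with over 40 N, if the wrist force passes 120 N, or if a joint passes its speed limit or range.

ROBOT

A 6-joint arm with a two-finger parallel gripper is mounted at the origin on the work surface. World frame = base frame: x ahead of the robot, y to its left, z up, the work surface at z = 0. Lengths are in m, angles in rad, forces in N, time in s.
With the tool pointing down it reaches from about 0.375 to 0.975 m from the base axis. Payload 3.8 kg.
Tool frame: the origin (TCP) lies on the centre line of the jaws, within the pads' length; the fingertips stand 17 mm ahead of it and the grasp point (between the pads) lies 2 mm behind it (bot.tip_extent is the distance from the TCP to the fingertips, in m); z points along the fingers, y is the line along which they close (so a half turn about z gives the same grasp; the last joint's range is limited). The gripper opens to 85 mm and grips with 20 to 120 N. Pads are 22 mm wide; open, the fingers measure 114 mm over their backs; the gripper's body (76 mm by 85 mm) begins 54 mm behind the grasp point. The pads swing forward as they close: fully open they stand 13 mm farther back than shut.
Start: joints at [1.068, 0.264, 1.604, -0, 1.274, -0.037], TCP at [0.303, 0.603, 0.248] pointing down, gripper open.
Joint ranges: [-2.63, 2.63], [-0.94, 2.18], [0.31, 2.57], [-1.31, 4.45], [0, 2.66], [-2.55, 2.55]. Speed limits (rad/s): [2.57, 2.57, 3.14, 3.14, 3.14, 3.14].

INTERFACE

Orientations are given as a rotation vector (axis times angle).
In Python, from workcell import readout, read_camera, finish_job, bot gives the robot as it stands.
- The arm moves only by the tool jog_arm, never from a script. Its argument "deltas" is one flat list of numbers, 7 for each row, row after row: the shift along the tool's x, y, z in m, then the turn, a rotation vector about the tool's x, y, z in degrees, then the gripper command: -1 is shut, 1 is fully open, values between are in proportion. A call has 1 to 8 rows; each row is the pose to reach, as a shift and turn from the pose commanded when the call began, along the tool's axes at that moment; what a row does not reach only later rows make up. A row lasts 1/10 s, in which the tool goes at most 50 mm and 8.59 degrees, less where a joint would pass 70% of its speed; a pose out of reach is approached as far as the arm can. A call with a gripper value outside its range is refused whole. The fingers move at their own pace and stop on an object; "squeeze" is the grip in N (left out, the last holds). Time passes only in rows, so rows that repeat a pose let the fingers close. It gives the time, the measured TCP pose, the force, the opening and the grip force at its end, in the units of the state.
- readout.read_state(): the state, without advancing time (a new reading comes with each control period).
- read_camera(name): name is "scene" or "top" or "wrist"; returns a dict with "color" (384x512x3 uint8, blue, green, red), "fx", "fy", "cx", "cy" (pixels), "dist" ([k1, k2, p1, p2, k3] as OpenCV has them; the pictures are not rectified), "origin" and "attitude" of the camera in the world. Camera axes: x right, y down, z forward; pixel columns grow to the right and rows downward; lengths in m; the calibration is good to about 2 mm. A picture is of the moment at which its call begins. There is no depth.
- finish_job(): hands the job in; it is judged then, once.
The state is a dict: "time": time; "q": joint angles; "joint_vel": joint speeds; "joint_torque": joint torques, N m; "tool_pos": TCP position; "tcp_rot": TCP orientation; "wrist_force": force on the tool from outside, world axes, zero at the start; "torque": the same for the moment, N m; "width": opening from 0.0 (shut) to 1.0 (fully open); "grip_force": force on a finger pad.
Only numpy, scipy, OpenCV 4.12 (cv2) and the standard library are available. Lean on these libraries where they do the work, as an engineer would, in place of code of your own. Each camera call takes 0.05 s, during which the arm holds its last target. There are 200 camera calls.

## Working session

There is one attempt and no reset: what is moved stays moved. The work goes in short steps, Python scripts to look and compute and a tool call to move; the robot and the scene stay as the last step left them, time stands still between calls to the robot, and variables do not carry over. Pictures are saved under pics/ and viewed, at most 10 in all, crops included, and the job is handed in when it is done.

Besides the shell and the picture viewer there is one more tool, called by a JSON object that holds its "api" and its "payload". jog_arm: Moves the arm, as the interface text tells. Its arguments: {"type":"object","properties":{"deltas":{"type":"array"},"squeeze":{"type":"number"}},"required":["deltas"]}

```bash
mkdir -p pics; ls
python3 - <<'E'
from workcell import readout, read_camera, bot
import cv2
print(readout.read_state()); print([a for a in dir(bot) if a[0]!='_'])
for n in("scene","top"):
    c=read_camera(n); cv2.imwrite(f"pics/{n}0.png",c["color"]); c.pop("color"); print(n,c)
E
```

```text
pics
{'time': 0.0, 'q': array([ 1.06809415e+00,  2.64775116e-01,  1.60538239e+00,  1.84744751e-05,
        1.27372259e+00, -3.69167966e-02]), 'joint_vel': array([ 0.00057782,  0.00016338,  0.00214731,  0.00143914, -0.00198283,
       -0.00100926]), 'joint_torque': array([-1.89577531e-04, -5.15111482e+01, -3.67316329e+01,  3.37115296e-05,
        1.30880196e-02, -2.03004385e-05]), 'tool_pos': array([0.30282605, 0.60247059, 0.24694267]), 'tcp_rot': array([-0.72492106, -3.05616499,  0.00345504]), 'wrist_force': array([0.05822831, 0.26563711, 0.01994416]), 'torque': array([ 0.03843501, -0.03082441, -0.04664667]), 'grip_force': 0.0, 'width': 1.0026052242951773}
['MotionError', 'tip_extent']
scene {'fx': 415.32155767209287, 'fy': 415.32155767209287, 'cx': 254.4830560716953, 'cy': 188.22259264739907, 'dist': array([-0.15535756,  0.        ,  0.        ,  0.        ,  0.        ]), 'origin': array([1.00422965, 0.66609649, 0.67358314]), 'attitude': array([-0.86777051, -2.46867217,  1.17988798])}
top {'fx': 442.4567723464505, 'fy': 442.4567723464505, 'cx': 252.67175134270732, 'cy': 193.94183717904656, 'dist': array([-0.09761418,  0.        ,  0.        ,  0.        ,  0.        ]), 'origin': array([0.45615827, 0.04799145, 1.29025934]), 'attitude': array([-2.15004668,  2.18993553, -0.04936267])}
```

View pics/scene0.png

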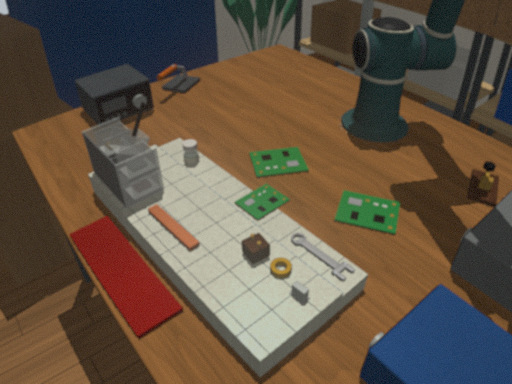

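View pics/top0.png

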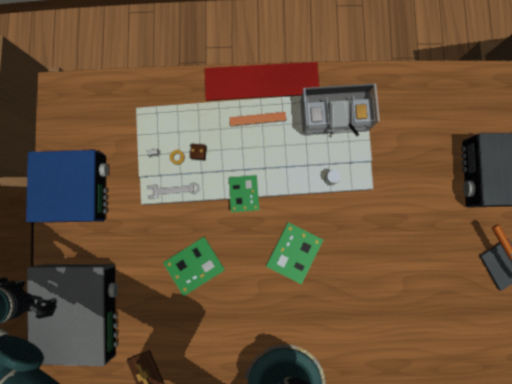

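The scene view shows the shelf with the target board at about (262,202). In the top view it is at (243,193), with the step line running from about (140,177) to (372,163). The capacitor (198,152), toroid (177,157) and spanner (172,189) are to the left, and the jar (331,176) and bins are to the right. The two larger boards lie on the desk.

```bash
cat > h.py <<'E'
import cv2, numpy as np
from scipy.spatial.transform import Rotation as R
from workcell import readout, read_camera
def ray(c,uv,z):
    uv=np.array(uv,float).reshape(-1,1,2)
    K=np.array([[c["fx"],0,c["cx"]],[0,c["fy"],c["cy"]],[0,0,1]])
    n=cv2.undistortPoints(uv,K,c["dist"])[:,0]
    d=R.from_rotvec(c["attitude"]).apply(np.c_[n,np.ones(len(n))])
    o=c["origin"]; return o+d*((z-o[2])/d[:,2])[:,None]
def proj(c,P):
    K=np.array([[c["fx"],0,c["cx"]],[0,c["fy"],c["cy"]],[0,0,1]])
    Ri=R.from_rotvec(c["attitude"]).inv()
    return cv2.projectPoints(np.array(P,float).reshape(-1,3),Ri.as_rotvec(),-Ri.apply(c["origin"]),K,c["dist"])[0][:,0]
def green(im):
    b,g,r=[im[...,i].astype(int) for i in range(3)]
    return ((g>r+30)&(g>b+20)).astype(np.uint8)
E
python3 - <<'E'
from h import *
for n in("top","scene"):
    c=read_camera(n); im=c["color"]; m=cv2.morphologyEx(green(im),cv2.MORPH_CLOSE,np.ones((7,7)))
    for k in cv2.findContours(m,0,2)[0]:
        if cv2.contourArea(k)>150:
            r=cv2.minAreaRect(k); B=ray(c,cv2.boxPoints(r),.05)
            hull=cv2.convexHull(k); q=cv2.approxPolyDP(hull,5,True)[:,0]
            print(n,r); print(ray(c,[r[0]],.05).round(4)); print("quad",q.tolist(),ray(c,q,.05)[:,:2].round(4).tolist())
    if n=="top":
        w=im[130:215,130:380].astype(int); 
        wm=(im.min(2)>120).astype(np.uint8); wm[:90]=0
        k=max(cv2.findContours(cv2.morphologyEx(wm,cv2.MORPH_CLOSE,np.ones((5,5))),0,2)[0],key=cv2.contourArea)
        b=np.array(sorted(k[:,0].tolist()))
        # front edge: lowest white row per column
        for cols in(range(150,222,6),range(268,368,6)):
            print([(u,int(np.where(wm[:,u])[0].max())) for u in cols])
        # blue line: max of b-r
        bl=im[...,0].astype(int)-im[...,2]
        print([(u,150+int(bl[150:190,u].argmax()),int(bl[150:190,u].max())) for u in list(range(145,225,8))+list(range(264,370,8))])
        for v in (120,140,160,190): 
            x=np.where(wm[v])[0]; print(v,x.min(),x.max())
cv2.imwrite("pics/top1.png",cv2.resize(read_camera("top")["color"][80:220,130:390],None,fx=3,fy=3,interpolation=2))
E
```

```text
top ((193.27896118164062, 265.9725036621094), (39.114768981933594, 48.95614242553711), 57.80426788330078)
[[0.3491 0.2523 0.05  ]]
quad [[203, 237], [223, 270], [182, 294], [164, 262]] [[0.4298, 0.2239], [0.337, 0.1689], [0.2712, 0.2851], [0.3611, 0.3353]]
top ((294.20001220703125, 252.6000213623047), (39.35479736328125, 49.19349670410156), 26.56505012512207)
[[ 0.3822 -0.0304  0.05  ]]
quad [[288, 223], [322, 240], [301, 283], [267, 266]] [[0.4649, -0.015], [0.4157, -0.1087], [0.2977, -0.0475], [0.3464, 0.046]]
top ((243.43807983398438, 193.07081604003906), (35.055519104003906, 28.27057647705078), 86.18592071533203)
[[0.5512 0.1083 0.05  ]]
quad [[255, 175], [258, 209], [232, 211], [229, 177]] [[0.6017, 0.0749], [0.5056, 0.0682], [0.5013, 0.1413], [0.5975, 0.1484]]
[(150, 203), (156, 202), (162, 202), (168, 202), (174, 201), (180, 201), (186, 200), (192, 200), (198, 200), (204, 270), (210, 268), (216, 198)]
[(268, 195), (274, 195), (280, 265), (286, 262), (292, 238), (298, 193), (304, 193), (310, 192), (316, 362), (322, 191), (328, 191), (334, 191), (340, 190), (346, 190), (352, 189
[... 522 characters left out ...]
03466797), 13.240520477294922)
[[0.3885 0.2853 0.05  ]]
quad [[344, 191], [397, 201], [394, 233], [335, 219]] [[0.3787, 0.2031], [0.3096, 0.3068], [0.4002, 0.3666], [0.466, 0.2557]]
scene ((261.6910095214844, 200.50559997558594), (26.60594367980957, 46.21590042114258), 57.9946174621582)
[[0.5509 0.1063 0.05  ]]
quad [[288, 199], [258, 218], [236, 203], [265, 184]] [[0.5007, 0.1406], [0.594, 0.1465], [0.6017, 0.076], [0.5065, 0.0643]]
scene ((278.4461975097656, 161.06922912597656), (24.558876037597656, 54.947383880615234), 82.87498474121094)
[[0.4192 0.013  0.05  ]]
quad [[307, 168], [257, 175], [250, 153], [296, 147]] [[0.3831, 0.0816], [0.4991, 0.0242], [0.4533, -0.0628], [0.3393, -0.0065]]
```

View pics/top1.png

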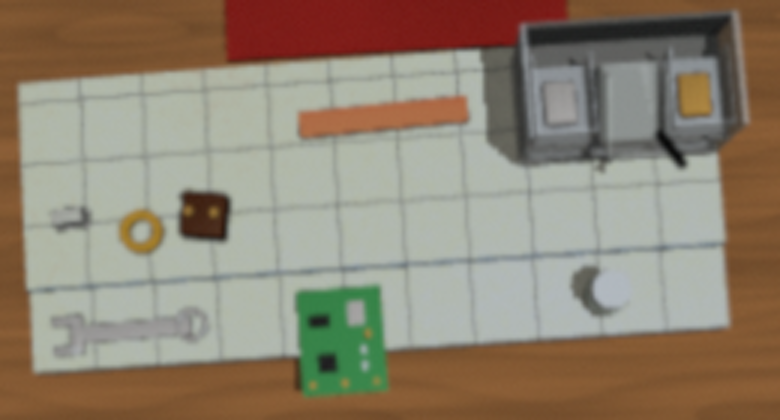

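The enlarged top view shows the board at crop (297..388, 287..395), just short of the step line, which runs from (27,290) to (722,244). The deck in its landing strip is empty up to the copper bar at crop (300..467, 97..137). Next I'll work out the shelf frame and the tool poses.

```bash
cat >> h.py <<'E'
def deltas(cur_p,cur_R,poses,g):
    rows=[]
    for p,Rt in poses:
        d=cur_R.inv().apply(np.array(p)-cur_p); w=np.degrees((cur_R.inv()*Rt).as_rotvec())
        rows.append([*d.round(3),*w.round(1),g])
    return rows
E
python3 - <<'E'
from h import *
c=read_camera("top"); im=c["color"]
cr=lambda u,v:[130+u/3,80+v/3]
L=ray(c,[cr(27,290),cr(722,244)],.057); print("step",L.round(4))
F=ray(c,[cr(33,373),cr(728,327)],.045); print("front",F.round(4))
d=L[1]-L[0]; ey=-d/np.linalg.norm(d); ex=np.array([ey[1],-ey[0],0]); print("yaw",np.degrees(np.arctan2(ex[1],ex[0])), "O",L.mean(0), "front dist",[(f-L[0])@ex for f in F], np.linalg.norm(d))
O=L.mean(0)
for n,q in {"board":ray(c,[[243.5,193]],.05)[0],"capfront":ray(c,[cr(205,240)],.057)[0],"capright":ray(c,[cr(229,215)],.057)[0],"barnear":ray(c,[cr(380,131)],.069)[0]}.items(): print(n,q.round(4),"shelf",((q-O)@ex).round(4),((q-O)@ey).round(4))
q=ray(c,[[255.5,174.5],[258.5,209.5],[231.5,211.5],[228.5,176.5]],.05); print("corners",[(((a-O)@ex).round(4),((a-O)@ey).round(4)) for a in q])
s=readout.read_state(); print(R.from_rotvec(s["tcp_rot"]).as_matrix().round(3))
from workcell import bot; print(bot.tip_extent)
E
```

```text
step [[ 0.6033  0.4047  0.057 ]
 [ 0.6331 -0.2512  0.057 ]]
front [[ 0.525   0.4022  0.045 ]
 [ 0.556  -0.2567  0.045 ]]
yaw 2.6085517076127887 O [0.61819717 0.07679499 0.057     ] front dist [np.float64(-0.0782602142777828), np.float64(-0.07732078400045952)] 0.6565716460958466
board [0.5514 0.1081 0.05  ] shelf -0.0653 0.0344
capfront [0.6469 0.2342 0.057 ] shelf 0.0359 0.156
capright [0.6702 0.2113 0.057 ] shelf 0.0581 0.132
barnear [0.7444 0.0672 0.069 ] shelf 0.1257 -0.0153
corners [(np.float64(-0.0153), np.float64(-0.0027)), (np.float64(-0.1144), np.float64(-0.0048)), (np.float64(-0.1151), np.float64(0.0712)), (np.float64(-0.0159), np.float64(0.0738))]
[[-0.893  0.449 -0.   ]
 [ 0.449  0.893 -0.001]
 [ 0.    -0.001 -1.   ]]
0.017
```

```bash
cat >> h.py <<'E'
EY=np.array([-.0455,.99896,0]); EX=np.array([.99896,.0455,0]); O=np.array([.6182,.0768,0])
def tool(xs,ys,z,phi,ext=.017):
    f=np.radians(phi); zt=np.cos(f)*EX-np.sin(f)*np.array([0,0,1]); xt=np.cross(EY,zt)
    return O+xs*EX+ys*EY+[0,0,z]-ext*zt, R.from_matrix(np.c_[xt,EY,zt])
def now():
    s=readout.read_state(); return s["tool_pos"],R.from_rotvec(s["tcp_rot"])
E
python3 - <<'E'
from h import *
for r in deltas(*now(),[tool(-.17,.034,.13,35)],0): print(r)
E
```

```text
[np.float64(-0.341), np.float64(-0.389), np.float64(0.108), np.float64(-14.1), np.float64(-53.8), np.float64(-27.0), 0]
```

{"api": "jog_arm", "payload": {"deltas": [-0.341, -0.389, 0.108, -14.1, -53.8, -27.0, 0, -0.341, -0.389, 0.108, -14.1, -53.8, -27.0, 0, -0.341, -0.389, 0.108, -14.1, -53.8, -27.0, 0, -0.341, -0.389, 0.108, -14.1, -53.8, -27.0, 0, -0.341, -0.389, 0.108, -14.1, -53.8, -27.0, 0, -0.341, -0.389, 0.108, -14.1, -53.8, -27.0, 0, -0.341, -0.389, 0.108, -14.1, -53.8, -27.0, 0, -0.341, -0.389, 0.108, -14.1, -53.8, -27.0, 0]}}

```text
time: 1.1
tool_pos: [0.4029, 0.2487, 0.1877]
tcp_rot: [-0.041, 2.207, 0.01]
wrist_force: [7.0, 5.2, 6.9]
width: 0.5
grip_force: 0.0
```

Run:
```python
from h import *
p,Rn=now(); print(p,readout.read_state()["q"])
for r in deltas(p,Rn,[tool(-.17,.034,.13,35)],0): print(*r)
```

```text
[0.40287828 0.24865401 0.18773929] [ 0.96456854 -0.33356838  2.57116398 -1.31056679  0.73505932  0.3258833 ]
0.025 -0.147 0.049 -0.8 -1.5 -0.1 0
```

Run:
```python
from h import *
p,Rn=now()
for r in deltas(p,Rn,[tool(-.14,.034,.16,55),tool(-.13,.034,.13,50)],0): print(*r)
```

```text
-0.023 -0.147 0.057 -0.8 18.5 -0.2 0
-0.004 -0.146 0.082 -0.8 13.5 -0.2 0
```

{"api": "jog_arm", "payload": {"deltas": [-0.023, -0.05, 0.04, -0.8, 8, -0.2, 0, -0.023, -0.1, 0.057, -0.8, 16, -0.2, 0, -0.023, -0.147, 0.057, -0.8, 18.5, -0.2, 0, -0.023, -0.147, 0.057, -0.8, 18.5, -0.2, 0]}}

```text
time: 1.5
tool_pos: [0.4364, 0.1702, 0.1682]
tcp_rot: [-0.048, 2.486, -0.027]
wrist_force: [-0.4, 0.3, -0.4]
width: 0.505
grip_force: 0.0
```

Run:
```python
from h import *
p,Rn=now(); print(p,readout.read_state()["q"])
for r in deltas(p,Rn,[tool(-.14,.034,.16,55),tool(-.13,.034,.07,50),tool(-.13,.034,.03,45)],0): print(*r)
```

```text
[0.43639213 0.17023721 0.16815158] [ 0.54851517 -0.38483074  2.50330096 -0.67117379  0.54819034 -0.56441129]
-0.025 -0.067 0.015 -2.0 2.5 0.3 0
0.023 -0.064 0.092 -2.0 -2.5 0.4 0
0.049 -0.063 0.124 -2.0 -7.5 0.4 0
```

{"api": "jog_arm", "payload": {"deltas": [-0.025, -0.04, 0.015, -2, 2.5, 0.3, 0, -0.025, -0.067, 0.015, -2, 2.5, 0.3, 0, -0.025, -0.067, 0.015, -2, 2.5, 0.3, 0, -0.025, -0.067, 0.015, -2, 2.5, 0.3, 0, -0.025, -0.067, 0.015, -2, 2.5, 0.3, 0]}}

```text
time: 2.0
tool_pos: [0.4666, 0.1039, 0.1729]
tcp_rot: [-0.053, 2.53, 0.015]
wrist_force: [-0.3, -0.4, 0.7]
width: 0.501
grip_force: 0.0
```

Run:
```python
from h import *
p,Rn=now(); print(p,readout.read_state()["q"])
for r in deltas(p,Rn,[tool(-.14,.034,.16,55),tool(-.135,.034,.07,50),tool(-.13,.034,.03,45)],0): print(*r)
```

```text
[0.46664551 0.10392248 0.17286921] [ 0.24958453 -0.40202084  2.48624706 -0.2662676   0.47064995 -1.16193742]
-0.001 0.0 -0.001 -0.2 0.0 -0.1 0
0.048 0.0 0.076 -0.2 -5.0 -0.1 0
0.068 0.0 0.112 -0.2 -10.0 -0.1 0
```

{"api": "jog_arm", "payload": {"deltas": [0.024, 0, 0.038, -0.2, -2.5, 0, 0, 0.048, 0, 0.076, -0.2, -5, 0, 0, 0.048, 0, 0.076, -0.2, -5, 0, 0]}}

```text
time: 2.3
tool_pos: [0.4819, 0.1054, 0.0977]
tcp_rot: [-0.05, 2.459, 0.002]
wrist_force: [0.8, -1.2, 1.0]
width: 0.499
grip_force: 0.0
```

Run:
```python
from h import *
s=readout.read_state(); print(s["tool_pos"],s["q"],s["wrist_force"])
for r in deltas(*now(),[tool(-.13,.034,.026,45)],0): print(*r)
im=read_camera("scene")["color"]; cv2.imwrite("pics/s1.png",cv2.resize(im[110:270,190:400],None,fx=3.5,fy=3.5,interpolation=2))
```

```text
[0.48187184 0.10538899 0.09767397] [ 0.26689217 -0.22417512  2.56875418 -0.87418716  0.19974013 -0.53377547] [ 0.77620723 -1.19019222  0.96540918]
0.043 -0.0 0.042 -0.8 -5.9 0.1 0
```

View pics/s1.png

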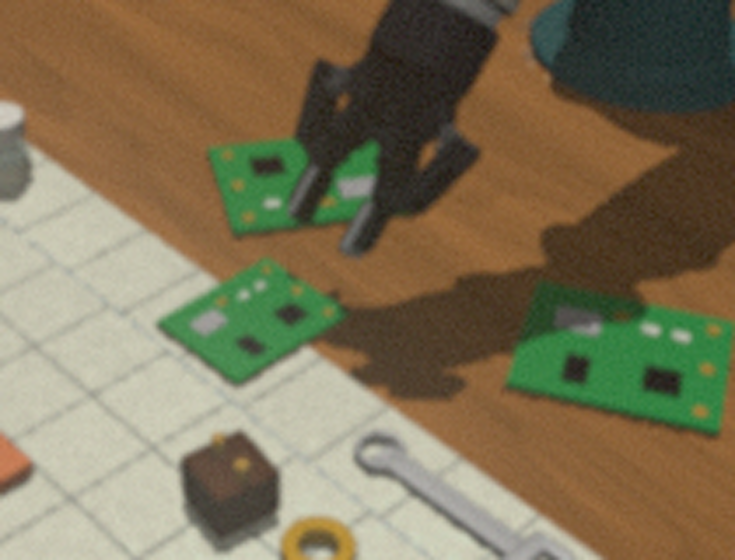

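The close view shows the open fork centred over the near edge, with tips at crop (300,215) and (355,250) and the near edge at about (265..345, 260..315). Joint 3 is close to its limit at this shallow tilt, so I'll use a 60 degree tilt.

Run:
```python
from h import *
for r in deltas(*now(),[tool(-.14,.034,.07,60),tool(-.14,.034,.022,60)],0): print(*r)
```

```text
0.017 -0.001 0.0 -0.8 9.0 -0.0 0
0.047 -0.0 0.038 -0.8 9.0 -0.0 0
```

{"api": "jog_arm", "payload": {"deltas": [0, 0, -0.01, -0.8, 6, 0, 0, 0.017, 0, 0, -0.8, 9, 0, 0, 0.017, 0, 0, -0.8, 9, 0, 0, 0.047, 0, 0.038, -0.8, 9, 0, 0, 0.047, 0, 0.038, -0.8, 9, 0, 0, 0.047, 0, 0.038, -0.8, 9, 0, 0]}}

```text
time: 2.95
tool_pos: [0.4693, 0.1035, 0.0391]
tcp_rot: [-0.059, 2.618, 0.014]
wrist_force: [0.3, 0.2, 0.5]
width: 0.499
grip_force: 0.0
```

```bash
cat >> h.py <<'E'
def arc(th,phi=60,s=.02,w=.011,y=.034,x0=0.):
    t,f=np.radians(th),np.radians(phi)
    E=np.array([x0-.005*np.sin(t)-.1*np.cos(t),.045+.1*np.sin(t)])
    a=f if t<f else t
    c=E+s*np.array([np.cos(a),-np.sin(a)])-w*np.array([np.sin(f),np.cos(f)])
    return tool(c[0],y,c[1],phi)
E
python3 - <<'E'
from h import *
s=readout.read_state(); print(s["tool_pos"],s["q"],s["wrist_force"])
for r in deltas(*now(),[tool(-.14,.034,.022,60),arc(0,x0=-.01),arc(0),arc(8),arc(16)],0): print(*r)
E
```

```text
[0.46933457 0.10348644 0.03912033] [ 0.22888477 -0.08297035  2.53122549 -0.48286485  0.20063015 -0.93708604] [0.31397635 0.24131393 0.49704974]
0.002 0.001 0.002 -0.1 -0.1 0.0 0
-0.024 0.001 0.017 -0.1 -0.1 0.0 0
-0.033 0.001 0.022 -0.1 -0.1 0.0 0
-0.04 0.001 0.01 -0.1 -0.1 0.0 0
-0.049 0.001 -0.001 -0.1 -0.1 0.0 0
```

{"api": "jog_arm", "payload": {"deltas": [-0.012, 0.001, 0.01, 0, 0, 0, 0, -0.024, 0.001, 0.017, 0, 0, 0, 0, -0.028, 0.001, 0.019, 0, 0, 0, 0, -0.033, 0.001, 0.022, 0, 0, 0, 0, -0.033, 0.001, 0.022, 0, 0, 0, 0]}}

```text
time: 3.45
tool_pos: [0.5102, 0.1053, 0.0385]
tcp_rot: [-0.055, 2.615, 0.014]
wrist_force: [-1.7, 0.4, -0.8]
width: 0.498
grip_force: 1.2
```

Run:
```python
from h import *
s=readout.read_state(); print(s["tool_pos"],s["q"],s["wrist_force"])
c=read_camera("top"); m=cv2.morphologyEx(green(c["color"]),2,np.ones((1,1)))
m[:165]=0;m[225:]=0
k=max(cv2.findContours(cv2.morphologyEx(m,3,np.ones((5,5))),0,2)[0],key=cv2.contourArea); print(cv2.boundingRect(k),cv2.minAreaRect(k))
for r in deltas(*now(),[arc(t) for t in(0,6,12,18,24,30)],0): print(*r)
im=read_camera("scene")["color"]; cv2.imwrite("pics/s2.png",cv2.resize(im[110:270,190:400],None,fx=3.5,fy=3.5,interpolation=2))
```

```text
[0.51019784 0.10528791 0.03846633] [ 2.09115674e-01  1.08028644e-04  2.45657364e+00 -4.75451592e-01
  1.84834937e-01 -9.57779698e-01] [-1.74071015  0.35181897 -0.77321783]
(229, 169, 30, 37) ((243.41725158691406, 187.09310913085938), (35.233211517333984, 28.42146110534668), 86.633544921875)
0.002 0.001 0.001 -0.1 0.2 -0.2 0
-0.003 0.001 -0.008 -0.1 0.2 -0.2 0
-0.009 0.001 -0.017 -0.1 0.2 -0.2 0
-0.016 0.001 -0.024 -0.1 0.2 -0.2 0
-0.024 0.001 -0.031 -0.1 0.2 -0.2 0
-0.033 0.001 -0.037 -0.1 0.2 -0.2 0
```

View pics/s2.png

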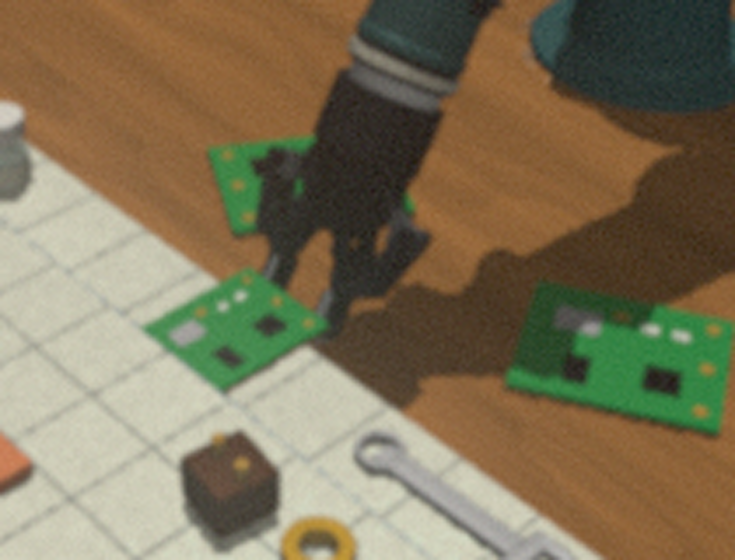

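The board has moved 6 px and now sits at the step, with the fork under its near edge. I'll lift it along the arc.

{"api": "jog_arm", "payload": {"deltas": [-0.005, 0.001, -0.006, 0, 0, 0, 0, -0.012, 0.001, -0.015, 0, 0, 0, 0, -0.019, 0.001, -0.022, 0, 0, 0, 0, -0.027, 0.001, -0.029, 0, 0, 0, 0, -0.036, 0.001, -0.035, 0, 0, 0, 0, -0.036, 0.001, -0.035, 0, 0, 0, 0]}}

```text
time: 4.15
tool_pos: [0.5271, 0.1077, 0.09]
tcp_rot: [-0.055, 2.607, 0.017]
wrist_force: [-0.8, -0.6, 0.4]
width: 0.496
grip_force: 0.4
```

Run:
```python
from h import *
s=readout.read_state(); print(s["tool_pos"],s["q"],s["wrist_force"])
for r in deltas(*now(),[arc(t,x0=.003) for t in(30,38,46,54,62,68)],0): print(*r)
im=read_camera("scene")["color"]; cv2.imwrite("pics/s3.png",cv2.resize(im[110:270,190:400],None,fx=3.5,fy=3.5,interpolation=2))
```

```text
[0.52705666 0.10770456 0.08996336] [ 0.20529831 -0.08008418  2.40210939 -0.2766492   0.30242991 -1.16479496] [-0.82374712 -0.60963688  0.39014868]
0.005 -0.001 0.0 -0.0 0.6 -0.2 0
-0.007 -0.001 -0.006 -0.0 0.6 -0.2 0
-0.02 -0.001 -0.01 -0.0 0.6 -0.2 0
-0.033 -0.001 -0.013 -0.0 0.6 -0.2 0
-0.046 -0.001 -0.013 -0.0 0.6 -0.2 0
-0.054 -0.001 -0.013 -0.0 0.6 -0.2 0
```

View pics/s3.png

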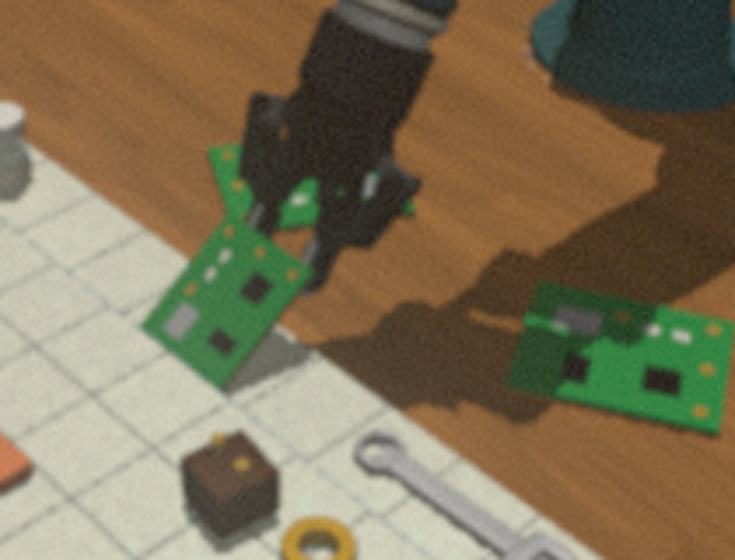

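The board is tipped about 30 degrees, with its far edge still down at the step at crop (145..225, 325..390). I'll carry on.

{"api": "jog_arm", "payload": {"deltas": [-0.007, -0.001, -0.006, 0, 0, 0, 0, -0.014, -0.001, -0.008, 0, 0, 0, 0, -0.02, -0.001, -0.01, 0, 0, 0, 0, -0.033, -0.001, -0.013, 0, 0, 0, 0, -0.046, -0.001, -0.013, 0, 0, 0, 0, -0.054, -0.001, -0.013, 0, 0, 0, 0, -0.054, -0.001, -0.013, 0, 0, 0, 0]}}

```text
time: 4.9
tool_pos: [0.5668, 0.1081, 0.127]
tcp_rot: [-0.055, 2.61, 0.016]
wrist_force: [-0.3, -0.4, 0.9]
width: 0.498
grip_force: 0.1
```

Run:
```python
from h import *
s=readout.read_state(); print(s["tool_pos"],s["q"],s["wrist_force"])
for r in deltas(*now(),[arc(t,x0=.003) for t in(68,74,80,86,92,98,104,110)],0): print(*r)
im=read_camera("scene")["color"]; cv2.imwrite("pics/s4.png",cv2.resize(im[110:270,190:400],None,fx=3.5,fy=3.5,interpolation=2))
```

```text
[0.56681417 0.10810308 0.12697462] [ 0.18682066 -0.06503968  2.30094826 -0.19360723  0.38601877 -1.26565441] [-0.29487404 -0.42944193  0.89602716]
-0.001 0.0 -0.001 -0.1 0.4 -0.2 0
-0.009 0.0 0.0 -0.1 0.4 -0.2 0
-0.017 0.0 0.003 -0.1 0.4 -0.2 0
-0.025 0.0 0.006 -0.1 0.4 -0.2 0
-0.032 0.001 0.01 -0.1 0.4 -0.2 0
-0.039 0.001 0.015 -0.1 0.4 -0.2 0
-0.045 0.001 0.021 -0.1 0.4 -0.2 0
-0.051 0.001 0.027 -0.1 0.4 -0.2 0
```

View pics/s4.png

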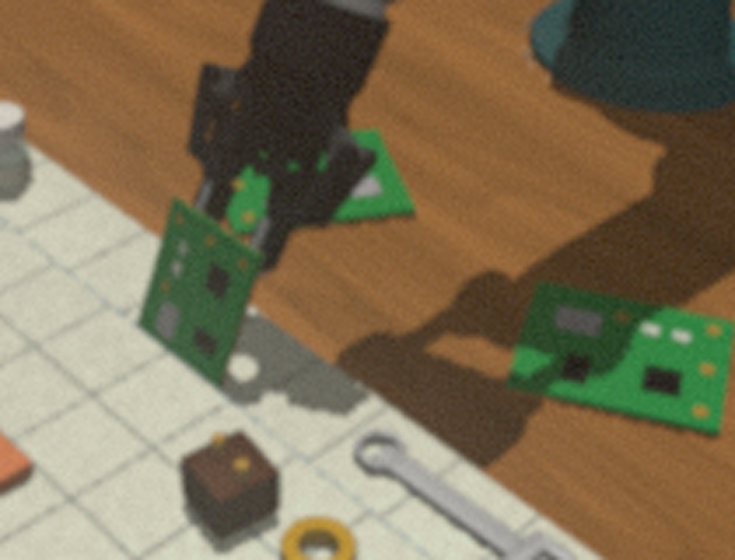

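The board stands at about 65 to 70 degrees with its bottom edge in the corner. I'll push it over the top.

{"api": "jog_arm", "payload": {"deltas": [-0.009, 0, 0, 0, 0, 0, 0, -0.017, 0, 0.003, 0, 0, 0, 0, -0.025, 0, 0.006, 0, 0, 0, 0, -0.032, 0, 0.01, 0, 0, 0, 0, -0.039, 0, 0.015, 0, 0, 0, 0, -0.045, 0, 0.021, 0, 0, 0, 0, -0.051, 0, 0.027, 0, 0, 0, 0, -0.051, 0, 0.027, 0, 0, 0, 0]}}

```text
time: 5.75
tool_pos: [0.6229, 0.1103, 0.1271]
tcp_rot: [-0.055, 2.614, 0.015]
wrist_force: [-0.4, -0.6, 0.0]
width: 0.498
grip_force: 0.0
```

Run:
```python
from h import *
s=readout.read_state(); print(s["tool_pos"],s["q"],s["wrist_force"])
im=read_camera("scene")["color"]; cv2.imwrite("pics/s5.png",cv2.resize(im[110:270,130:340],None,fx=3.5,fy=3.5,interpolation=2))
```

```text
[0.62293631 0.11029424 0.12709161] [ 0.16914254  0.04454431  2.19112725 -0.16936801  0.38709949 -1.30384144] [-0.37816188 -0.64692412  0.03378976]
```

View pics/s5.png

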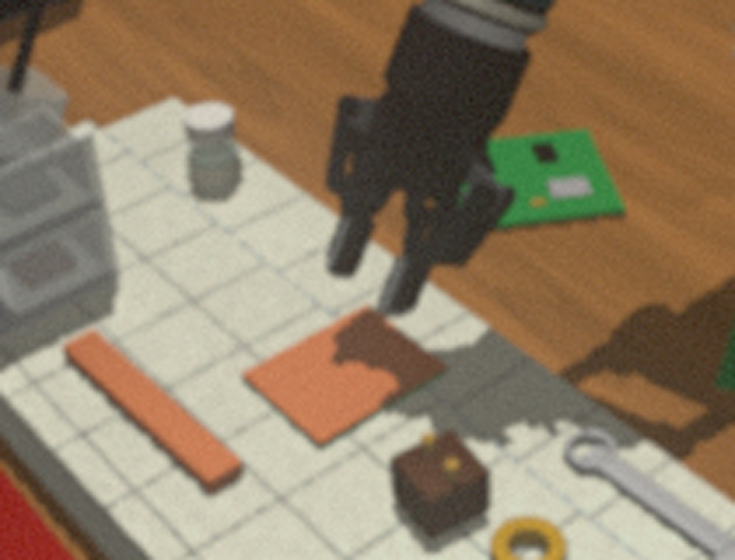

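The board lies copper side up on the deck, at crop (245..445, 310..440). I'll back the arm off and measure.

{"api": "jog_arm", "payload": {"deltas": [0, 0, -0.05, 0, 0, 0, 0, 0, 0, -0.1, 0, 0, 0, 0, 0, 0, -0.1, 0, 0, 0, 0, 0, 0, -0.1, 0, 0, 0, 0]}}

```text
time: 6.2
tool_pos: [0.5721, 0.1084, 0.2162]
tcp_rot: [-0.055, 2.61, 0.016]
wrist_force: [-0.5, 0.5, -0.5]
width: 0.5
grip_force: 0.0
```

Run:
```python
from h import *
s=readout.read_state(); print(s["time"],s["tool_pos"],s["q"].round(3),s["wrist_force"])
c=read_camera("scene"); im=c["color"]; b,g,r=[im[...,i].astype(int) for i in range(3)]
m=((r>g*1.35)&(r>b*1.5)&(r>70)).astype(np.uint8); m[:195]=0; m[240:]=0; m[:,:198]=0; m[:,262:]=0
k=max(cv2.findContours(cv2.morphologyEx(m,3,np.ones((3,3))),0,2)[0],key=cv2.contourArea)
q=cv2.approxPolyDP(cv2.convexHull(k),4,True)[:,0]; print(cv2.contourArea(k),q.tolist())
w=ray(c,q,.062)-O; S=np.c_[w@EX,w@EY]; print(S.round(4), S.mean(0))
for i in range(len(q)): print(np.linalg.norm(S[i]-S[i-1]).round(4))
```

```text
6.2 [0.57206954 0.10837697 0.21615265] [ 0.185 -0.175  2.21  -0.13   0.584 -1.339] [-0.52409375  0.51516821 -0.45162938]
1080.0 [[256, 214], [221, 236], [200, 217], [233, 198]]
[[-0.0178  0.068 ]
 [ 0.0795  0.0703]
 [ 0.0788 -0.0053]
 [-0.014  -0.007 ]] [0.03165303 0.03147258]
0.0751
0.0973
0.0756
0.0929
```

```bash
python3 -c "
from workcell import finish_job
print(finish_job())"
```

```text
the job is handed in; nothing more can be done
None
```

The board turned over about the step and, by the last camera measurement, lies flat and copper side up on the upper deck, its centre about 32 mm beyond the step; the job is handed in at about 6 s on the robot's clock, and no verdict came back.

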